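# Swap the hanging plaque in the yoga nook

## Robot

A 6-joint arm with a two-finger parallel gripper is mounted at the origin on the work surface. World frame = base frame: x ahead of the robot, y to its left, z up, the work surface at z = 0. Lengths are in m, angles in degrees, forces in N, time in s.
With the tool pointing down it reaches from about 0.4 to 0.825 m from the base axis. Payload 7 kg.
Tool frame: the origin (TCP) lies at the very end of the fingers, on their centre line; the grasp point (between the pads) lies 19 mm behind it; z points along the fingers, y is the line along which they close (so a half turn about z gives the same grasp; the last joint's range is limited). The gripper opens to 88 mm and grips with 3 to 60 N. Pads are 19 mm wide; open, the fingers measure 130 mm over their backs; the gripper's body (78 mm by 193 mm) begins 47 mm behind the grasp point.
Start: joints at [81.71, 20.546, 0.682, 0, -70.136, -16.507], TCP at [0.283, 0.613, 0.227] pointing down, gripper open.
Joint ranges: [-176.03, 176.03], [-82.01, 121.73], [-58.28, 71.71], [-173.87, 95.51], [-174.79, -0.11], [-173.66, 173.66]. Speed limits (degrees/s): [136.94, 136.94, 172.46, 180, 180, 180].

## Interface

Orientations are given as [roll, pitch, yaw] about the fixed x, y, z axes, in that order (R = Rz(yaw) Ry(pitch) Rx(roll)).
In Python, from plant import get_state, capture, close_job, regions_of gives the robot as it stands.
- The arm moves only by the tool jog_arm, never from a script. Its argument "moves" is a list of rows, each a list of 3 entries, a list of its own where there are three numbers: the shift along the tool's x, y, z in cm, then the turn about the tool's z in degrees, then the finger opening in cm, from 0 to 8.76. A call has 1 to 12 rows; each row shifts and turns the commanded pose from where the row before left it, along the tool's axes as they then stand; what a row does not reach is not made up. A row lasts 1/8 s, in which the tool goes at most 62.5 mm and 10.7 degrees, less where a joint would pass 70% of its speed; a pose out of reach is approached as far as the arm can. A call is refused whole if a number of a shift passes 6.25 or a number of a turn 10.7, either way. A call with a gripper value outside its range is refused whole. The fingers move at their own pace and stop on an object; "newtons" is the grip in N (left out, the last holds). Time passes only in rows, so rows that do not move let the fingers close. It gives the time, the measured TCP pose, the force, the opening and the grip force at its end, in the units of the state.
- get_state(): the state, without advancing time (a new reading comes with each control period).
- capture(name): name is "scene" or "top" or "wrist"; returns a dict with "pixels" (384x512x3 uint8, blue, green, red), "mtx" (3x3 intrinsics, pixels), "world_from_camera" (4x4, takes a point from camera to world coordinates); the wrist camera has in their place "hand_eye" (4x4, takes a point from camera to tool coordinates, whose origin is the TCP and whose axes are the flange's). Camera axes: x right, y down, z forward; pixel columns grow to the right and rows downward; lengths in m; the calibration is good to about 2 mm. A picture is of the moment at which its call begins: read the wrist's pose just before it. There is no depth.
- close_job(): hands the job in; it is judged then, once.
Trained networks look in a picture, given as the dict that the camera call returned (one of the last four; its "shot" number tells which), for a name from the list of things; names that differ only in an ending like _2 or _b are one class to them, and where a whole thing is asked for, a point or a joint stands for the part that bears it (a point fixed in the world has none). Each returns a list of dicts, best first, with "confidence" (0 to 1); they miss things now and then, are a little off and sometimes report something else, mostly with a low value. They report only what shows in the picture. A call takes as long as a camera call. They do not tell look-alikes from the thing itself.
- regions_of(picture, thing): "pixels" (384x512 bool, what is visible of it) and "pixel" ([column, row] in pixels, amid what is visible of it).
The state is a dict: "time_s": time; "joints": joint angles; "qd": joint speeds; "joint_torque": joint torques, N m; "tcp_pos": TCP position; "eef_rot": TCP orientation; "contact_force": force on the tool from outside, world axes, zero at the start; "moment": the same for the moment, N m; "gripper_width": finger opening in m; "gripper_force": force on a finger pad.
Only numpy, scipy, OpenCV 4.12 (cv2) and the standard library are available. Lean on these libraries where they do the work, as an engineer would, in place of code of your own. Each camera call takes 0.05 s, during which the arm holds its last target. There are 200 camera calls.

## Task

The yoga nook is free again: take the red plaque off the screw on the sloping front of the mango shelf and lay it flat in the red box without dropping it. Then take the green plaque from the green box, pass its keyhole over the screw head so that it lies flush on the sloping board, pull it down the slope until the screw stops it at the end of its slot, and let go. Leave the vase, flask and bell standing where they are.

Things in the scene. Friction and masses are not known exactly. Their poses are not given: they have to be found in the camera images.
- red_grip (a point): Centre of the pale grip block (40 x, 18 y, 50 z mm) on the face of the red plaque, a red wooden board 150 x 110 x 8 mm, about 0.16 kg. It is 33 mm above the board's underside and 15 mm in -x from the board's centre. x runs along the length to the upper edge, y across, z out of the face. At the start it hangs locked on the screw, flush on the slope.
- green_grip (a point): Centre of the pale grip block (40 x, 18 y, 50 z mm) on the face of the green plaque, a green wooden board 150 x 110 x 8 mm, about 0.16 kg. It is 33 mm above the board's underside and 15 mm in -x from the board's centre. x runs along the length to the upper edge, y across, z out of the face. At the start it lies face up in the green box, x near the box's x.
- red_seat (a point): Red plaque's seat: point on its underside 69 mm in +x from red_grip; meets screw when hung fully down and flush. Axes as the plaque's. The keyhole goes through the board: octagonal hole 28 mm across, centre 26 mm in -x from the seat, then a slot 13 mm wide running in +x to its closed end 4 mm past the seat. To free it: 26 mm up the slope, then square off.
- green_seat (a point): Green plaque's seat: point on its underside 69 mm in +x from green_grip; meets screw when hung fully down and flush. Axes as the plaque's. The keyhole goes through the board: octagonal hole 28 mm across, centre 26 mm in -x from the seat, then a slot 13 mm wide running in +x to its closed end 4 mm past the seat. 
- screw: Steel screw standing square out of the sloping mango board. Origin: its foot on the board's face, 110 mm above the table. x points up the slope, y across, z out along the screw, leaning 32 degrees from vertical towards the robot's side. Neck 8 mm thick, 12 mm long, then a round head 18 mm across, 5 mm thick (top 17 mm off the board).
- ledge: Mango shelf, fixed. Origin on the table below the screw's foot; x away from the front, z up. Sloping front board 230 mm wide, from 165 mm below the screw to 75 mm above it along the slope. Behind it a level shelf 500 mm wide (y), top 150 mm above the table, from 63 to 193 mm in +x; a fixed bamboo yoga block 75 mm tall lies on its -y half.
- box_red: Red plastic open box, fixed, 190 (x) x 150 (y) x 40 (z) mm, walls and floor 5 mm thick; origin at the centre of its underside. Empty at the start.
- box_green: Green plastic open box, fixed, 190 (x) x 150 (y) x 40 (z) mm, walls and floor 5 mm thick; origin at the centre of its underside. Holds the green plaque at the start.
- vase_mid (a point): Black ceramic vase, loose bystander on the table beside the sloping board, 160 mm tall, 80 mm across; this point is its centre, 80 mm up.
- flask_mid (a point): Aluminium flask with a black cap, loose bystander on the table at the other side of the sloping board, 200 mm tall, 66 mm across; this point is its centre, 100 mm up.
- bell_mid (a point): Stainless steel bell, loose bystander on the table between the robot and the slope, 86 mm tall, 80 mm across; this point is its centre, 43 mm up.
Things that resemble listed ones, but are neither listed nor needed, are in the scene too. What is shaped like the part that bears red_grip but purple is not meant.

How it is judged:
By the outcome, as a careful person would: the job done as asked, in the order asked, and still so for the second after the job is handed in, with the robot touching nothing.
It also fails if it takes over 58 s, if anything falls off the work surface, if the arm or the gripper's body presses on something with over 40 N, if the wrist force passes 120 N, or if a joint passes its speed limit or range.

## Working session

There is one attempt and no reset: what is moved stays moved. The work goes in short steps, Python scripts to look and compute and a tool call to move; the robot and the scene stay as the last step left them, time stands still between calls to the robot, and variables do not carry over. Pictures are saved under pics/ and viewed, at most 10 in all, crops included, and the job is handed in when it is done.

Besides the shell and the picture viewer there is one more tool, called after "Call:" by a JSON object that holds its "name" and its "arguments", one argument or row to a line. jog_arm: Moves the arm, as the interface text tells. Its arguments: {"type":"object","properties":{"moves":{"type":"array"},"newtons":{"type":"number"}},"required":["moves"]}

```bash
mkdir -p pics; cat > h.py <<'E'
import numpy as np, cv2, pickle
from plant import get_state, capture, close_job, regions_of
from scipy.spatial.transform import Rotation as R
def grab(n,f=None):
    s=get_state(); p=capture(n)
    if n=="wrist":
        T=np.eye(4); T[:3,:3]=R.from_euler('xyz',s['eef_rot'],degrees=True).as_matrix(); T[:3,3]=s['tcp_pos']
        p['world_from_camera']=T@np.array(p['hand_eye'])
    if f: cv2.imwrite('pics/'+f,p['pixels'])
    return p
def ray(p,px):
    T=np.array(p['world_from_camera']); d=np.linalg.inv(np.array(p['mtx']))@[px[0],px[1],1]
    return T[:3,3],T[:3,:3]@d
def onz(p,px,z):
    o,d=ray(p,px); return o+d*(z-o[2])/d[2]
def proj(p,X):
    T=np.linalg.inv(np.array(p['world_from_camera'])); X=np.atleast_2d(X)@T[:3,:3].T+T[:3,3]
    u=X@np.array(p['mtx']).T; return u[:,:2]/u[:,2:]
E
python3 - <<'E'
from h import *
print(get_state())
S={}
for n in("scene","top"):
    p=grab(n,n+'0.png'); S[n]=p
    print(n,np.round(p['mtx'],1).tolist(),np.round(p['world_from_camera'],3).tolist())
    for t in("red_grip","green_grip","screw","ledge","box_red","box_green","vase_mid","flask_mid","bell_mid"):
        print(t,[(round(r['confidence'],2),np.round(r['pixel']).tolist(),int(r['pixels'].sum())) for r in regions_of(p,t)[:3]])
pickle.dump(S,open('s0.pkl','wb'))
E
```

```text
{'time_s': 0.0, 'joints': array([ 8.17093547e+01,  2.05912105e+01,  6.33908373e-01, -2.00066040e-02,
       -7.01358403e+01, -1.65077715e+01]), 'qd': array([-0.04136047,  0.02795636, -0.09413464, -0.02433898,  0.02184364,
       -0.03609889]), 'joint_torque': array([ 1.38869789e-03, -5.82719314e+01,  2.93048644e+01,  6.99741885e+00,
        6.85591658e-03, -1.58814692e-04]), 'tcp_pos': array([0.2829239 , 0.61230657, 0.2256266 ]), 'eef_rot': array([ 1.79905352e+02, -8.43626380e-03, -2.48052232e+01]), 'contact_force': array([-0.01132902,  0.37365441, -0.08102061]), 'moment': array([0.03567094, 0.00522895, 0.01686572]), 'gripper_force': 0.0, 'gripper_width': 0.08766541980636937}
scene [[392.9, 0.0, 253.6], [0.0, 392.9, 194.0], [0.0, 0.0, 1.0]] [[0.334, 0.718, -0.611, 1.248], [0.942, -0.263, 0.207, -0.244], [-0.012, -0.645, -0.765, 0.99], [0.0, 0.0, 0.0, 1.0]]
red_grip [(0.98, [390.0, 210.0], 1379), (0.85, [123.0, 312.0], 2280), (0.65, [262.0, 214.0], 776)]
green_grip [(0.98, [135.0, 209.0], 1291)]
screw []
ledge [(0.72, [270.0, 253.0], 12721)]
box_red [(0.81, [333.0, 159.0], 2131)]
box_
[... 227 characters left out ...]
0, 188.0], 445)]
top [[432.5, 0.0, 254.6], [0.0, 432.5, 198.1], [0.0, 0.0, 1.0]] [[0.015, -0.991, 0.131, 0.367], [-1.0, -0.012, 0.023, -0.03], [-0.021, -0.131, -0.991, 1.501], [0.0, 0.0, 0.0, 1.0]]
red_grip [(0.89, [382.0, 157.0], 1319), (0.74, [254.0, 185.0], 1369), (0.61, [141.0, 161.0], 1298)]
green_grip [(0.74, [358.0, 246.0], 1376)]
screw []
ledge [(0.84, [261.0, 136.0], 9740), (0.28, [357.0, 250.0], 1350), (0.23, [265.0, 243.0], 388)]
box_red [(0.71, [161.0, 237.0], 2595)]
box_green [(0.89, [362.0, 236.0], 1415), (0.39, [204.0, 167.0], 491)]
vase_mid [(0.8, [205.0, 166.0], 457)]
flask_mid [(0.91, [308.0, 174.0], 406)]
bell_mid [(0.79, [265.0, 240.0], 423), (0.73, [262.0, 136.0], 9892)]
```

```bash
python3 -c "
import cv2,numpy as np
a=cv2.imread('pics/scene0.png');b=cv2.imread('pics/top0.png')
cv2.imwrite('pics/a0.png',cv2.resize(np.vstack([a,b]),(800,1200))[:600]);cv2.imwrite('pics/b0.png',cv2.resize(b,(800,600)))"
```

```text
(no output)
```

View pics/a0.png

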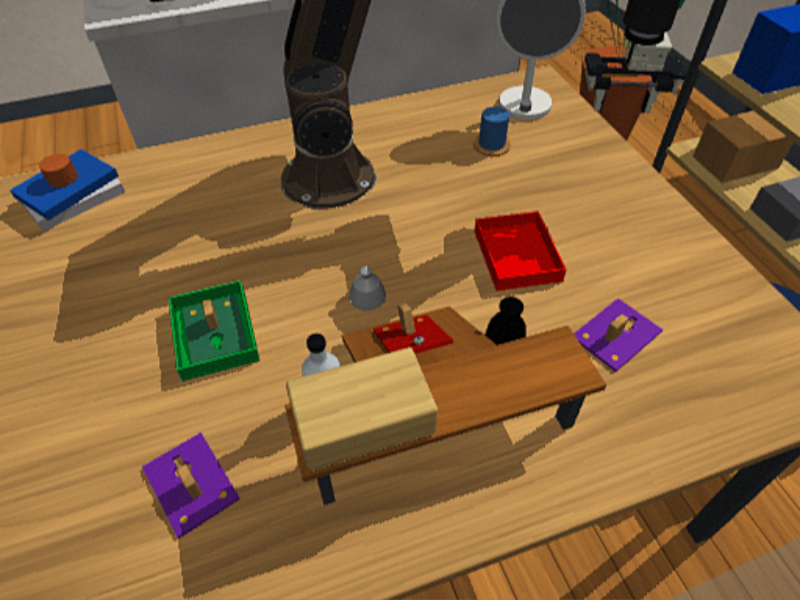

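View pics/b0.png

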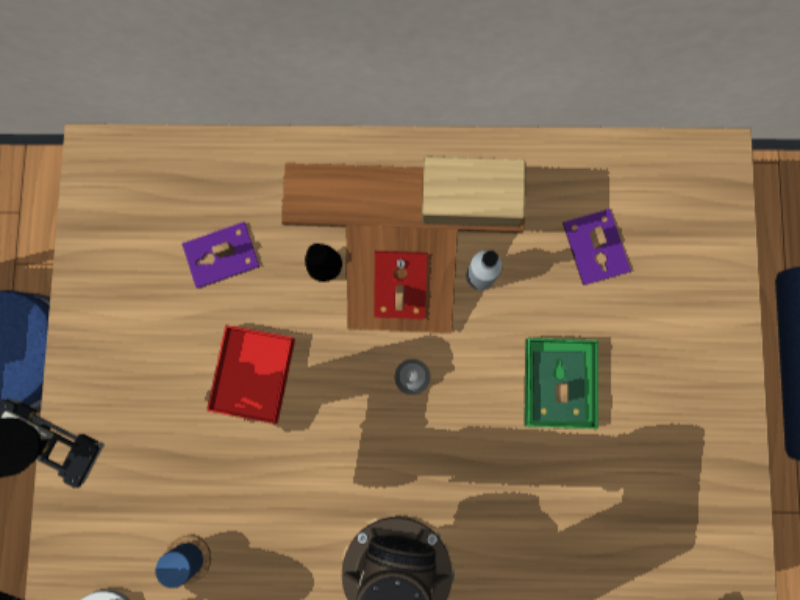

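The top view shows the red plaque hanging at (400,285), the red box at (252,373), the green box with its plaque at (562,383), the bell at (412,377), the vase at (323,262) and the flask at (485,270). The two purple plaques are look-alikes.

```bash
cat >> h.py <<'E'
from scipy.optimize import least_squares
a32=np.radians(32)
def quad(m):
    c=max(cv2.findContours(m.astype(np.uint8),cv2.RETR_EXTERNAL,cv2.CHAIN_APPROX_NONE)[0],key=cv2.contourArea)
    h=cv2.convexHull(c)
    for e in np.arange(1,20,.5):
        q=cv2.approxPolyDP(h,e,True)
        if len(q)<=4: break
    return q[:,0].astype(float)
def slopeRot(yaw): # columns: x up slope, y, z normal
    return R.from_euler('z',yaw,degrees=True).as_matrix()@np.array([[np.cos(a32),0,-np.sin(a32)],[0,1,0],[np.sin(a32),0,np.cos(a32)]])
def fit(p,q,model,x0):
    # model(x)->4x3 pts; match best cyclic/nearest order
    from scipy.optimize import linear_sum_assignment as lsa
    from scipy.spatial.distance import cdist
    def f(x):
        u=proj(p,model(x)); i,j=lsa(cdist(u,q)); return (u[i]-q[j]).ravel()
    r=least_squares(f,x0,x_scale=[.01,.01,1.]); return r.x,np.abs(r.fun).max()
def rect(x0,x1,hy,z): return np.array([[x0,-hy,z],[x1,-hy,z],[x1,hy,z],[x0,hy,z]])
def slopePlaque(x): # x = screw xy, yaw; seat at screw
    return np.array([x[0],x[1],.110])+rect(-.129,.021,.055,.008)@slopeRot(x[2]).T
def flat(hx,hy,z): return lambda x: np.array([x[0],x[1],0])+rect(-hx,hx,hy,z)@R.from_euler('z',x[2],degrees=True).as_matrix().T
def colmask(p,hue):
    h=cv2.cvtColor(p['pixels'],cv2.COLOR_BGR2HSV)
    k=(h[...,1]>120)&(h[...,2]>40)
    return k&((h[...,0]<6)|(h[...,0]>174)) if hue=='r' else k&(abs(h[...,0].astype(int)-65)<20)
def comp(m,px):
    n,l=cv2.connectedComponents(m.astype(np.uint8)); ys,xs=np.nonzero(l); i=np.argmin((xs-px[0])**2+(ys-px[1])**2); return l==l[ys[i],xs[i]]
E
python3 - <<'E'
from h import *
S=pickle.load(open('s0.pkl','rb')); p=S['top']
m=colmask(p,'r'); q=quad(comp(m,(250,175))); print(q.tolist()); print('screw',fit(p,q,slopePlaque,[.55,0,0]))
q=quad(comp(m,(161,237)));print(q.tolist()); print('boxr',fit(p,q,flat(.095,.075,.04),[*onz(p,(161,237),.04)[:2],-10]))
g=colmask(p,'g'); q=quad(comp(g,(340,245)));print(q.tolist()); print('boxg',fit(p,q,flat(.095,.075,.04),[*onz(p,(361,245),.04)[:2],0]))
b=[("vase_mid",(205,166),(324,207)),("flask_mid",(308,174),(204,225)),("bell_mid",(265,240),(235,188))]
for t,u,v in b:
    A=[];B=[]
    for o,d in(ray(S['top'],u),ray(S['scene'],v)):
        d=d/np.linalg.norm(d);P=np.eye(3)-np.outer(d,d);A.append(P);B.append(P@o)
    print(t,np.linalg.lstsq(np.vstack(A),np.hstack(B),rcond=None)[0].round(3))
E
```

```text
[[273.0, 162.0], [271.0, 203.0], [240.0, 202.0], [240.0, 161.0]]
screw (array([ 0.65548701, -0.0023302 , -1.27390671]), np.float64(0.744938327214129))
[[145.0, 208.0], [188.0, 217.0], [177.0, 270.0], [133.0, 262.0]]
boxr (array([ 0.41614445,  0.31904016, -9.88498592]), np.float64(1.4375345467876741))
[[337.0, 217.0], [382.0, 219.0], [382.0, 273.0], [336.0, 271.0]]
boxg (array([ 0.40646509, -0.34861204, -1.63526296]), np.float64(1.6439868628736747))
vase_mid [0.656 0.168 0.104]
flask_mid [ 0.626 -0.171  0.138]
bell_mid [ 0.42  -0.031  0.01 ]
```

Call:
{"name": "jog_arm", "arguments": {
  "moves": [
    [[4.78,3.92,-0.6],0,8],
    [[4.78,3.92,-0.6],0,8],
    [[4.78,3.92,-0.6],0,8],
    [[4.78,3.92,-0.6],0,8],
    [[4.78,3.92,-0.6],0,8],
    [[4.78,3.92,-0.6],0,8],
    [[4.78,3.92,-0.6],0,8],
    [[4.78,3.92,-0.6],-4.7,8],
    [[4.4,4.3,-0.6],-6.3,8],
    [[3.9,4.8,-0.6],-6.3,8],
    [[3.4,5.2,-0.6],-6.2,8],
    [[0,0,0],0,5]
  ]
}}

```text
time_s: 2.5
tcp_pos: [0.5798, -0.0035, 0.2925]
eef_rot: [180.0, -0.0, -1.5]
contact_force: [-0.7, -0.2, -1.0]
gripper_width: 0.0745
gripper_force: 0.0
```

```bash
python3 - <<'E'
from h import *
s=get_state(); print(s['time_s'],s['tcp_pos'],s['eef_rot'],s['joints'].round(1))
p=grab('wrist','w1.png'); pickle.dump(p,open('w1.pkl','wb')); print(np.round(p['hand_eye'],3).tolist(), np.round(p['mtx'],0).tolist())
m=comp(colmask(p,'r'),proj(p,[[.6,0,.09]])[0]); q=quad(m); print(q.tolist(),m.sum()); print('screw',fit(p,q,slopePlaque,[.655,-.002,-1.3]))
E
```

```text
2.5 [ 0.57979146 -0.00347352  0.29250846] [ 1.79966852e+02 -3.49841545e-03 -1.49911393e+00] [ 19.    9.5  -5.7   0.  -74.8  69.5]
[[0.001, -0.969, -0.247, 0.065], [1.0, 0.001, -0.0, 0.0], [0.0, -0.247, 0.969, -0.159], [0.0, 0.0, 0.0, 1.0]] [[284.0, 0.0, 259.0], [0.0, 284.0, 189.0], [0.0, 0.0, 1.0]]
[[303.0, 92.0], [293.0, 189.0], [219.0, 190.0], [205.0, 93.0]] 7499
screw (array([ 6.55759028e-01, -2.00825966e-04, -9.38540845e-01]), np.float64(1.8705189590137365))
```

View pics/w1.png

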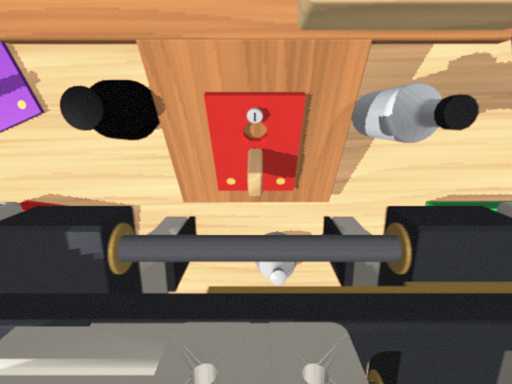

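```bash
python3 - <<'E'
from h import *
p=pickle.load(open('w1.pkl','rb'));t=pickle.load(open('s0.pkl','rb'))['top']
im=p['pixels']; h=cv2.cvtColor(im,cv2.COLOR_BGR2HSV)
print('head',onz(p,(255,115.5),.1244)+[.009,0,0])
print('boardcorners',[onz(p,c,.110-.165*np.sin(a32)).round(4).tolist() for c in((184,202),(330,202))],'expect x', .6556-.165*np.cos(a32))
# model predictions for overlay
X=[.6556,-.001,-1.1]; Rm=slopeRot(X[2]); o=np.array([X[0],X[1],.110])
g=lambda *v:(o+Rm@np.array(v))
P=[g(-.049,.009,.058),g(-.049,-.009,.058),g(-.089,.009,.058),g(-.089,-.009,.058)]+list(slopePlaque(X))+[g(-.165,.115,0),g(-.165,-.115,0),g(.06,.115,0),g(.06,-.115,0),g(0,0,.017)]
big=cv2.resize(im[20:215,120:390],None,fx=2.9,fy=2.9,interpolation=cv2.INTER_CUBIC)
for u in proj(p,P): cv2.circle(big,tuple(int(v) for v in (u-[120,20]+.5)*2.9),3,(255,255,0),1)
cv2.imwrite('pics/w1o.png',big)
E
```

```text
head [ 0.65478177 -0.00085848  0.1244    ]
boardcorners [[0.5171, 0.1163, 0.0226], [0.5112, -0.1138, 0.0226]] expect x 0.5156720641341896
```

View pics/w1o.png

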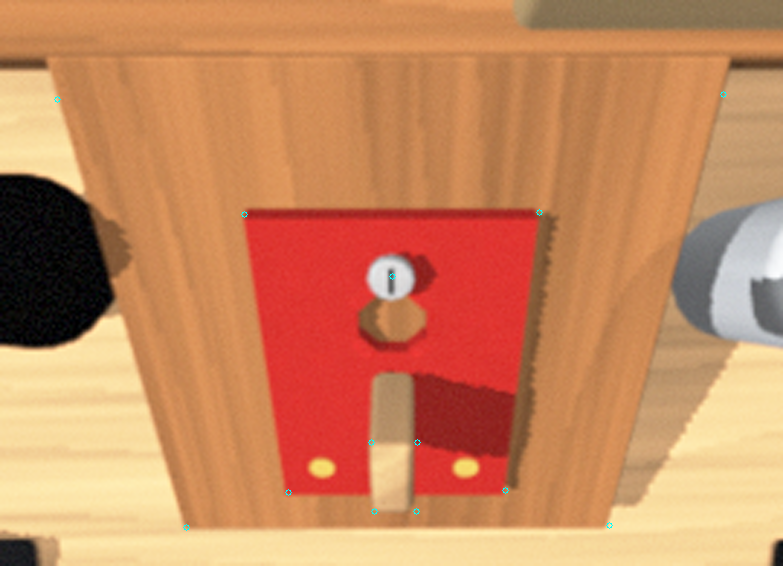

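The overlay of my model lands on the picture, with the screw foot at (0.655,-0.001,0.110) and yaw about -1.1°. Next I descend and grip the red block.

Call:
{"name": "jog_arm", "arguments": {
  "moves": [
    [[0,-0.4,5],-0.4,5],
    [[-0.06,0,5],0,5],
    [[0,0,5],0,5],
    [[0,0,4],0,5],
    [[0,0,1.65],0,5],
    [[0,0,0],0,5],
    [[0,0,0],0,1],
    [[0,0,0],0,1],
    [[0,0,0],0,1],
    [[0,0,0],0,1],
    [[0,0,0],0,1],
    [[0,0,0],0,1]
  ],
  "newtons": 30
}}

```text
time_s: 4.05
tcp_pos: [0.5783, 0.004, 0.0868]
eef_rot: [180.0, -0.0, -0.9]
contact_force: [-2.2, -2.8, 6.0]
gripper_width: 0.0179
gripper_force: 29.9
```

Call:
{"name": "jog_arm", "arguments": {
  "moves": [
    [[0.74,0,-0.46],0,1],
    [[0.73,0,-0.46],0,1],
    [[0.73,0,-0.46],0,1],
    [[0,0,0],0,1]
  ]
}}

```text
time_s: 4.55
tcp_pos: [0.5993, 0.0036, 0.0999]
eef_rot: [180.0, 0.1, -0.9]
contact_force: [-5.2, 0.3, 4.6]
gripper_width: 0.0179
gripper_force: 30.0
```

```bash
python3 - <<'E'
from h import *
p=grab('wrist'); s=get_state(); print(s['contact_force'],s['tcp_pos'],s['eef_rot'])
cv2.imwrite('pics/w2.png',cv2.resize(p['pixels'][20:215,120:390],None,fx=2.9,fy=2.9,interpolation=cv2.INTER_CUBIC))
E
```

```text
[-4.78470168  0.41039012  4.94071653] [0.59927054 0.00359782 0.09993401] [ 1.79977397e+02  1.08759774e-01 -9.30458149e-01]
```

View pics/w2.png

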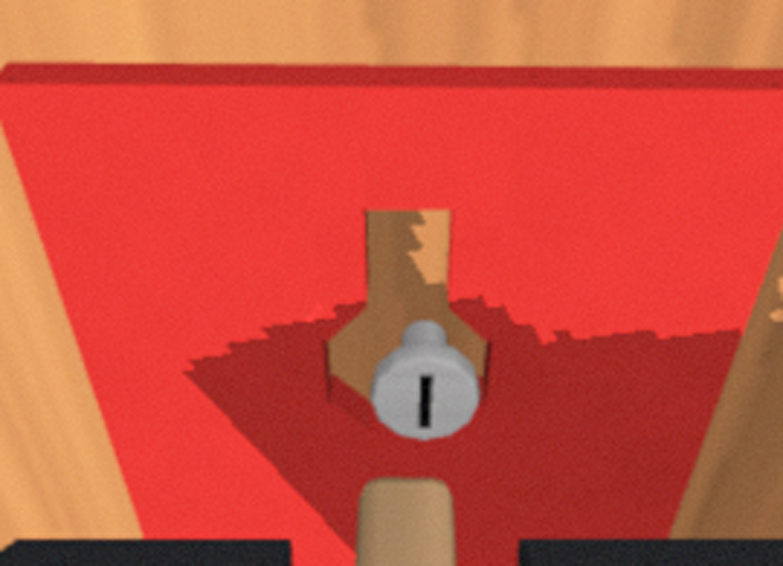

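The red plaque is unlocked, and the screw sits about 3 mm towards -y inside the keyhole. I centre it and then draw off square.

Call:
{"name": "jog_arm", "arguments": {
  "moves": [
    [[0.11,0.3,-0.07],0,1],
    [[0,0,0],0,1],
    [[-0.37,0,-0.59],0,1],
    [[-0.37,0,-0.59],0,1],
    [[-0.37,0,-0.59],0,1],
    [[-0.37,0,-0.59],0,1],
    [[-0.37,0,-0.61],0,1],
    [[-0.5,0,-2],0,1],
    [[0,0,0],0,1]
  ]
}}

```text
time_s: 5.72
tcp_pos: [0.5785, 0.0015, 0.1519]
eef_rot: [-180.0, -0.2, -0.9]
contact_force: [0.1, -0.6, -1.9]
gripper_width: 0.0177
gripper_force: 30.0
```

```bash
python3 - <<'E'
from h import *
p=grab('wrist'); q=grab('scene'); s=get_state(); print(s['contact_force'],s['tcp_pos'],s['eef_rot'])
a=cv2.resize(p['pixels'],(400,300));b=cv2.resize(q['pixels'][100:300,150:417],(400,300),interpolation=cv2.INTER_CUBIC)
cv2.imwrite('pics/w3.png',np.hstack([a,b]))
E
```

```text
[ 0.36746198  0.3283593  -2.48068331] [0.57758064 0.00136962 0.15012142] [-1.79976566e+02 -1.83634761e-02 -9.02522501e-01]
```

View pics/w3.png

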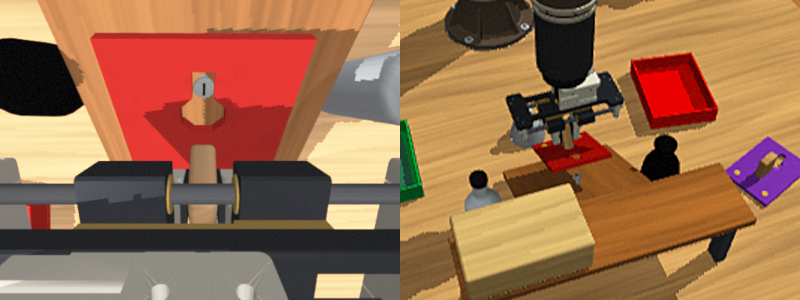

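The wrist view shows the screw head at (203,88) through the slot from below, so the plaque is clear of the screw and still tilted in the grip. Next I carry it to above the red box.

Call:
{"name": "jog_arm", "arguments": {
  "moves": [
    [[-1.6,-2.6,-0.4],0,1],
    [[-2.6,-4.5,-0.4],0,1],
    [[-2.6,-4.5,-0.4],0,1],
    [[-2.6,-4.5,-0.4],0,1],
    [[-2.6,-4.5,-0.4],0,1],
    [[-2.6,-4.5,0],0,1],
    [[-2.2,-4.2,0],0,1],
    [[-1.3,-2.4,0],4.5,1],
    [[0,0,0],4.5,1],
    [[0,0,0],0,1],
    [[0,0,0],0,1]
  ]
}}

```text
time_s: 7.2
tcp_pos: [0.4017, 0.3207, 0.1698]
eef_rot: [180.0, 0.0, -9.8]
contact_force: [-0.2, 0.7, -2.6]
gripper_width: 0.0177
gripper_force: 30.0
```

```bash
python3 - <<'E'
from h import *
p=grab('wrist'); s=get_state(); print(s['contact_force'],s['tcp_pos'],s['eef_rot'])
q=grab('top'); pickle.dump((p,q),open('w4.pkl','wb'))
rr=lambda x:flat(.095,.075,.04)(x)
X=[.416,.319,-9.9]
a=p['pixels'].copy()
for u in np.vstack([proj(p,rr(X)),proj(p,flat(.09,.07,.005)(X))]): cv2.circle(a,tuple(int(v) for v in u),2,(255,255,0),1)
b=q['pixels'].copy()
for u in np.vstack([proj(q,rr(X)),proj(q,flat(.09,.07,.005)(X))]): cv2.circle(b,tuple(int(v) for v in u),1,(255,255,0),1)
cv2.imwrite('pics/w4.png',np.hstack([cv2.resize(a,(400,300)),cv2.resize(b[150:300,100:300],(400,300))]))
E
```

```text
[-0.0143665  -0.39391629 -2.48063225] [0.40173445 0.32066665 0.16994477] [ 1.79973802e+02  1.33083506e-02 -9.85067376e+00]
```

View pics/w4.png

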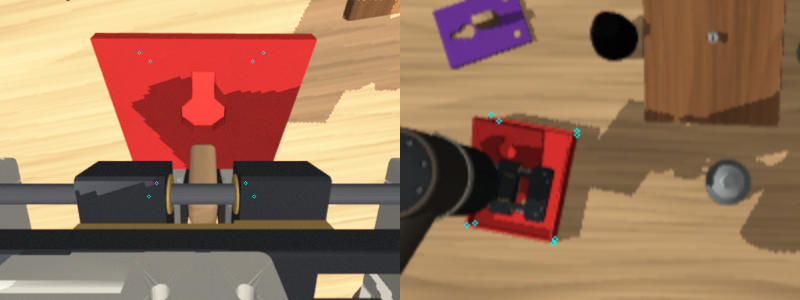

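Call:
{"name": "jog_arm", "arguments": {
  "moves": [
    [[0,0,3],0,1],
    [[0,0,4],0,1],
    [[0,0,3],0,1],
    [[0,0,1.4],0,1],
    [[0,0,0.6],0,1],
    [[0,0,0.5],0,1],
    [[0,0,0.5],0,1],
    [[0,0,0.4],0,1]
  ],
  "newtons": 18
}}

```text
time_s: 8.3
tcp_pos: [0.4051, 0.3239, 0.0399]
eef_rot: [-179.6, -0.3, -9.8]
contact_force: [5.6, -0.4, 11.8]
gripper_width: 0.0179
gripper_force: 18.0
```

Call:
{"name": "jog_arm", "arguments": {
  "moves": [
    [[0,0,0.3],0,1],
    [[0,0,0.3],0,1],
    [[0,0,0.3],0,1],
    [[0,0,0.2],0,1],
    [[0,0,0],0,1]
  ],
  "newtons": 12
}}

```text
time_s: 8.93
tcp_pos: [0.4017, 0.3213, 0.0253]
eef_rot: [-180.0, -0.0, -9.9]
contact_force: [2.1, 0.8, 3.2]
gripper_width: 0.0181
gripper_force: 12.0
```

```bash
python3 - <<'E'
from h import *
p=grab('wrist'); s=get_state(); print(s['contact_force'],s['tcp_pos'],s['eef_rot'])
cv2.imwrite('pics/w5.png',p['pixels'])
E
```

```text
[ 2.1034838 -0.0421128  2.4064134] [0.40167845 0.32125859 0.02523676] [-1.79986716e+02 -7.15265870e-04 -9.90067965e+00]
```

View pics/w5.png

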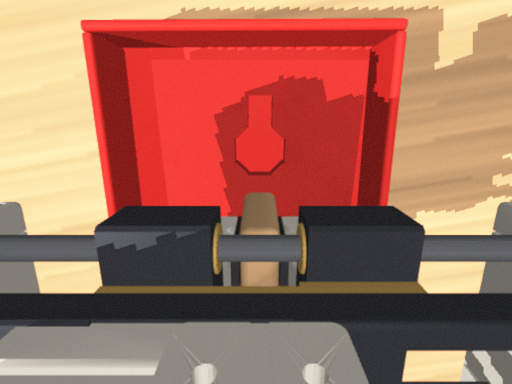

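Call:
{"name": "jog_arm", "arguments": {
  "moves": [
    [[0,0,0.2],0,1],
    [[0,0,0.2],0,1],
    [[0,0,0],0,1]
  ]
}}

```text
time_s: 9.35
tcp_pos: [0.4013, 0.3207, 0.0208]
eef_rot: [180.0, 0.0, -9.9]
contact_force: [1.7, 1.0, 0.3]
gripper_width: 0.0178
gripper_force: 12.0
```

Call:
{"name": "jog_arm", "arguments": {
  "moves": [
    [[0,0,0.15],0,1],
    [[0,0,0.15],0,1],
    [[0,0,0],0,1]
  ]
}}

```text
time_s: 9.72
tcp_pos: [0.4016, 0.3208, 0.0186]
eef_rot: [180.0, -0.0, -9.9]
contact_force: [-0.0, -1.5, 9.3]
gripper_width: 0.0181
gripper_force: 12.0
```

Call:
{"name": "jog_arm", "arguments": {
  "moves": [
    [[0,0,0],0,4.5],
    [[0,0,0],0,4.5],
    [[0,0,0],0,4.5],
    [[0,0,-1.5],0,4.5],
    [[0,0,-4],0,4.5],
    [[0,0,-6],0,4.5],
    [[0,0,-6],0,4.5],
    [[0,0,-5],0,4.5],
    [[0,0,0],0,4.5]
  ]
}}

```text
time_s: 10.85
tcp_pos: [0.403, 0.3227, 0.2489]
eef_rot: [-179.5, -0.2, -9.9]
contact_force: [0.8, -0.4, -1.1]
gripper_width: 0.0452
gripper_force: 0.0
```

```bash
python3 - <<'E'
from h import *
p=grab('wrist'); s=get_state(); print(s['contact_force'],s['tcp_pos'],s['eef_rot'],s['gripper_width'])
cv2.imwrite('pics/w6.png',cv2.resize(p['pixels'],(400,300)))
q=grab('top'); q2=pickle.load(open('s0.pkl','rb'))['top']
a=cv2.resize(q2['pixels'][190:300,310:410],None,fx=2.7,fy=2.7,interpolation=cv2.INTER_CUBIC)[:300]
cv2.imwrite('pics/w6.png',np.hstack([cv2.resize(p['pixels'],(400,300)),cv2.copyMakeBorder(a,0,300-a.shape[0],0,0,cv2.BORDER_CONSTANT)]))
# green plaque in first top pic: gold pins + grip
h=cv2.cvtColor(q2['pixels'],cv2.COLOR_BGR2HSV)
S=pickle.load(open('s0.pkl','rb'))
r=regions_of(q,'green_grip'); print([(x['confidence'],x['pixel'],int(x['pixels'].sum())) for x in r[:3]])
# refit box with both cams
for n,px in(('top',(340,245)),('scene',(120,200))):
    P=S[n]; print(n,fit(P,quad(comp(colmask(P,'g'),px)),flat(.095,.075,.04),[.406,-.349,-1.6]))
E
```

```text
[-0.31530367  0.26114994 -0.72650227] [0.40200393 0.32167454 0.24611994] [-1.79721996e+02 -1.01323122e-01 -9.89559092e+00] 0.044742418012344465
[(0.74, [357.8, 245.3], 1401)]
top (array([ 0.40646509, -0.34861204, -1.63526255]), np.float64(1.6439870310905746))
scene (array([ 0.42453137, -0.34817511, -0.87496227]), np.float64(3.358490236519799))
```

View pics/w6.png

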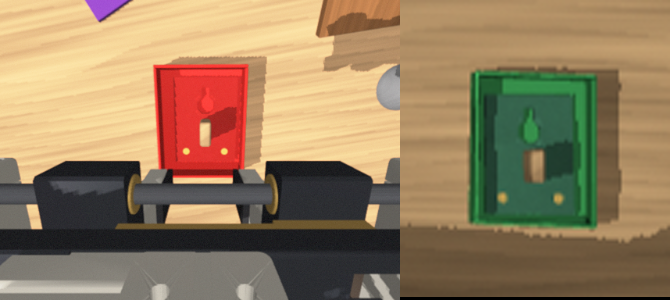

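The red plaque lies flat in its box. Next I move over the green box.

Call:
{"name": "jog_arm", "arguments": {
  "moves": [
    [[0,0,-1],-8.4,4.5],
    [[1.8,5.3,0],0,4.5],
    [[1.8,5.3,0],0,4.5],
    [[1.8,5.3,0],0,4.5],
    [[1.8,5.3,0],0,4.5],
    [[1.8,5.3,0],0,4.5],
    [[1.8,5.3,0],0,4.5],
    [[-1.8,5.9,0],0,4.5],
    [[-1.8,5.9,0],0,4.5],
    [[-1.8,5.9,0],0,4.5],
    [[-1.8,5.9,0],0,4.5],
    [[-1.8,5.9,0],0,4.5]
  ]
}}

```text
time_s: 12.5
tcp_pos: [0.402, -0.2937, 0.2521]
eef_rot: [-180.0, 0.1, -1.5]
contact_force: [1.4, -0.4, 0.2]
gripper_width: 0.0453
gripper_force: 0.0
```

Call:
{"name": "jog_arm", "arguments": {
  "moves": [
    [[-1.8,5.9,0],0,4.5],
    [[0,0,0],0,4.5],
    [[0,0,0],0,4.5]
  ]
}}

```text
time_s: 12.88
tcp_pos: [0.3833, -0.3506, 0.2519]
eef_rot: [-179.9, 0.1, -1.6]
contact_force: [0.3, 0.3, 1.3]
gripper_width: 0.0448
gripper_force: 0.0
```

```bash
python3 - <<'E'
from h import *
p=grab('wrist'); s=get_state(); print(s['time_s'],s['contact_force'],s['tcp_pos'],s['eef_rot'],s['joints'].round(0)); pickle.dump(p,open('w7.pkl','wb'))
h=cv2.cvtColor(p['pixels'],cv2.COLOR_BGR2HSV)
m=colmask(p,'g'); m2=comp(m,proj(p,[[.45,-.35,.01]])[0]); q=quad(m2); print(q.tolist()); print('box',fit(p,q,flat(.095,.075,.04),[.406,-.349,-1.6]))
# non-green inside hull of the box
hull=np.zeros(m.shape,np.uint8); cv2.fillConvexPoly(hull,q.astype(np.int32),1); hull=cv2.erode(hull,np.ones((5,5)))
k=hull.astype(bool)&~m&(h[...,0]<35)&(h[...,2]>40)
n,l,st,c=cv2.connectedComponentsWithStats(k.astype(np.uint8))
for i in range(1,n):
    if st[i,4]>8: print(st[i].tolist(),c[i].round(1),'z.013',onz(p,c[i],.013)[:2].round(4),'z.063',onz(p,c[i],.063)[:2].round(4), h[l==i].mean(0).round(0))
r=regions_of(p,'green_grip'); print([(x['confidence'],x['pixel']) for x in r[:3]])
E
```

```text
12.925 [0.62342084 0.50068777 0.61902511] [ 0.38380948 -0.35006179  0.25233198] [-1.79948989e+02  9.69116689e-02 -1.49672556e+00] [-21.   5. -16.  -0. -69. 109.]
[[260.0, 108.0], [267.0, 134.0], [253.0, 141.0], [246.0, 127.0]]
box (array([ 0.41556524, -0.34983362, 28.43044442]), np.float64(87.56894271195256))
[(0.57, [258.4, 152.2])]
```

```bash
python3 - <<'E'
from h import *
p=grab('wrist'); im=p['pixels']; h=cv2.cvtColor(im,cv2.COLOR_BGR2HSV)
for px in((258,160),(230,140),(225,110),(258,85),(300,140),(215,190)): print(px,h[px[1],px[0]])
M=regions_of(p,'green_grip')[0]['pixels']; ys,xs=np.nonzero(M); print(M.sum(),xs.min(),xs.max(),ys.min(),ys.max()); q=quad(M); print(q.tolist(),fit(p,q,flat(.075,.055,.013),[.41,-.35,-1.6]))
print('expected plaque corners',proj(p,flat(.075,.055,.013)([.408,-.35,-1.5])).round(0).tolist())
print('expected block bot/top',proj(p,[[.393,-.35,.013],[.393,-.35,.063]]).round(0).tolist())
# brownish pixels in the middle
k=(h[...,0]<30)&(h[...,2]>40); k[:60]=0;k[230:]=0;k[:,:200]=0;k[:,320:]=0
n,l,st,c=cv2.connectedComponentsWithStats(k.astype(np.uint8))
for i in range(1,n):
    if st[i,4]>8: print(st[i].tolist(),c[i].round(1),onz(p,c[i],.013)[:2].round(4),onz(p,c[i],.063)[:2].round(4),h[l==i].mean(0).round(0))
print('row', h[120,160:360:4,0].tolist())
E
```

```text
(258, 160) [ 20  94 248]
(230, 140) [ 76 107 155]
(225, 110) [ 75 108 106]
(258, 85) [ 69 159 213]
(300, 140) [ 69 160 142]
(215, 190) [ 69 162 142]
8166 216 298 95 205
[[297.0, 96.0], [297.0, 201.0], [222.0, 204.0], [216.0, 99.0]] (array([ 0.39976294, -0.34863965,  0.39678002]), np.float64(1.5981524825677695))
expected plaque corners [[296.0, 198.0], [300.0, 90.0], [218.0, 90.0], [221.0, 198.0]]
expected block bot/top [[259.0, 157.0], [259.0, 163.0]]
[200, 60, 120, 13, 1513] [258.4  65.8] [ 0.5128 -0.3519] [ 0.5048 -0.3519] [ 17. 104. 222.]
[305, 100, 15, 130, 541] [316.2 188.6] [ 0.3456 -0.4315] [ 0.3586 -0.4215] [ 18.  83. 167.]
[200, 121, 14, 109, 456] [202.8 195.5] [ 0.3393 -0.2666] [ 0.3531 -0.2773] [ 20.  73. 199.]
[251, 150, 14, 35, 472] [257.6 167.1] [ 0.3792 -0.3474] [ 0.388 -0.348] [ 18. 102. 213.]
[231, 187, 8, 9, 57] [234.5 191.1] [ 0.3448 -0.3131] [ 0.3579 -0.318 ] [ 24. 134. 239.]
[279, 186, 9, 9, 60] [283.  189.7] [ 0.3452 -0.3835] [ 0.3582 -0.3795] [ 24. 133. 236.]
[220, 219, 79, 11, 869] [259. 224.] [ 0.2931 -0.3474] [ 0.3126 -0.3479] [ 19.  98. 232.]
row [19, 19, 19, 20, 20, 19, 19, 20, 20, 19, 30, 69, 69, 69, 70, 76, 77, 75, 76, 76, 77, 76, 75, 72, 69, 68, 76, 76, 75, 76, 77, 75, 77, 76, 75, 69, 68, 69, 68, 69, 15, 16, 15, 15, 15, 15, 20, 20, 20, 19]
```

Call:
{"name": "jog_arm", "arguments": {
  "moves": [
    [[0.12,-0.16,4],-1.8,4.5],
    [[0,0,5],0,4.5],
    [[0,0,5],0,4.5],
    [[0,0,5],0,4.5],
    [[0,0,3],0,4.5],
    [[0,0,1],0,4.5],
    [[0,0,0],0,4.5],
    [[0,0,0],0,1],
    [[0,0,0],0,1],
    [[0,0,0],0,1],
    [[0,0,0],0,1],
    [[0,0,0],0,1]
  ],
  "newtons": 35
}}

```text
time_s: 14.58
tcp_pos: [0.3856, -0.3493, 0.024]
eef_rot: [180.0, -0.0, 0.3]
contact_force: [-0.5, 2.0, 6.9]
gripper_width: 0.0182
gripper_force: 35.0
```

Call:
{"name": "jog_arm", "arguments": {
  "moves": [
    [[0,0,-1.6],0,1],
    [[0,0,-4],0,1],
    [[0,0,-5],0,1],
    [[0,0,-5],0,1],
    [[0.9,-2,-2],0,1],
    [[1.8,-4.3,0],0,1],
    [[2.2,-5.2,0],0,1],
    [[2.2,-5.2,0],0,1],
    [[2.2,-5.2,0],0,1],
    [[2.2,-5.2,0],0,1],
    [[2,-4.6,0],0,1],
    [[1.5,-3.3,0],1.4,1]
  ]
}}

```text
time_s: 16.08
tcp_pos: [0.5337, 0.0037, 0.1989]
eef_rot: [-180.0, 0.0, -1.1]
contact_force: [0.5, 0.5, -1.7]
gripper_width: 0.0176
gripper_force: 35.0
```

Call:
{"name": "jog_arm", "arguments": {
  "moves": [
    [[0,0,0],0,1],
    [[0,0,0],0,1]
  ]
}}

```text
time_s: 16.32
tcp_pos: [0.5329, 0.0015, 0.1988]
eef_rot: [180.0, 0.1, -1.1]
contact_force: [0.1, -0.6, -1.6]
gripper_width: 0.0176
gripper_force: 35.0
```

Call:
{"name": "jog_arm", "arguments": {
  "moves": [
    [[0,0,3],0,1],
    [[0,0,3.5],0,1],
    [[0,0,2],0,1],
    [[0,0,0.6],0,1],
    [[0,0,0.6],0,1],
    [[0,0,0.6],0,1],
    [[0,0,0.6],0,1],
    [[0,0,0],0,1]
  ],
  "newtons": 20
}}

```text
time_s: 17.32
tcp_pos: [0.5313, 0.0004, 0.0903]
eef_rot: [180.0, 0.2, -1.2]
contact_force: [-2.2, -0.1, 0.6]
gripper_width: 0.0181
gripper_force: 20.0
```

```bash
cat >> h.py <<'E'
def pitch(p,show=True):
    "pose of held green plaque: upper corners -> pitch about grasp"
    s=get_state(); h=cv2.cvtColor(p['pixels'],cv2.COLOR_BGR2HSV)
    m=(h[...,0]>60)&(h[...,0]<90)&(h[...,1]>70)&(h[...,2]>25); m[260:]=0
    m=comp(cv2.morphologyEx(m.astype(np.uint8),cv2.MORPH_OPEN,np.ones((3,3))),(258,100)); ys,xs=np.nonzero(m)
    top=ys.min(); r=ys<=top+6
    c=(xs[r].min(),xs[r].max()); print('mask',m.sum(),'top row',top,'cols',c,'s',s['time_s'],s['tcp_pos'].round(4),s['contact_force'].round(1))
    psi=np.radians(s['eef_rot'][2]); G=s['tcp_pos']+[0,0,.019]
    for a in range(0,45,4):
        t=np.radians(a);Rm=R.from_euler('z',psi).as_matrix()@np.array([[np.cos(t),0,-np.sin(t)],[0,1,0],[np.sin(t),0,np.cos(t)]])
        P=[G+Rm@np.array([.09,sg*.055,-.038+z]) for z in(0,.008) for sg in(1,-1)]
        u=proj(p,P); print(a,u.round(0).astype(int).tolist())
E
python3 -c "
from h import *
p=grab('wrist'); pickle.dump(p,open('w8.pkl','wb')); pitch(p)"
```

```text
mask 26416 top row 63 cols (np.int64(148), np.int64(370)) s 17.375 [0.5322 0.0006 0.0907] [-3.3 -0.3  0.6]
0 [[164, 70], [353, 70], [159, 68], [357, 68]]
4 [[160, 64], [357, 64], [155, 62], [362, 62]]
8 [[155, 57], [361, 57], [150, 57], [366, 57]]
12 [[150, 52], [366, 52], [145, 52], [371, 52]]
16 [[145, 46], [371, 46], [139, 47], [377, 48]]
20 [[139, 41], [377, 41], [133, 44], [383, 44]]
24 [[133, 37], [383, 37], [126, 41], [390, 41]]
28 [[126, 34], [390, 34], [119, 39], [397, 39]]
32 [[118, 31], [397, 31], [111, 39], [405, 39]]
36 [[110, 30], [405, 30], [103, 39], [413, 40]]
40 [[101, 30], [414, 30], [94, 42], [422, 42]]
44 [[92, 32], [423, 32], [84, 46], [431, 46]]
```

Call:
{"name": "jog_arm", "arguments": {
  "moves": [
    [[0,0,0.5],0,1],
    [[0,0,0.5],0,1],
    [[0,0,0.5],0,1],
    [[0,0,0.5],0,1],
    [[0,0,0.5],0,1],
    [[0,0,0.3],0,1],
    [[0,0,0],0,1]
  ]
}}

```text
time_s: 18.25
tcp_pos: [0.5333, 0.0012, 0.0625]
eef_rot: [180.0, 0.0, -1.1]
contact_force: [-3.7, -0.6, -0.0]
gripper_width: 0.0181
gripper_force: 20.0
```

```bash
python3 -c "
from h import *
p=grab('wrist'); pickle.dump(p,open('w9.pkl','wb')); pitch(p)"
```

```text
mask 33162 top row 51 cols (np.int64(123), np.int64(397)) s 18.3 [0.5335 0.0014 0.0626] [-3.7 -0.3  0.9]
0 [[164, 72], [352, 72], [160, 69], [357, 69]]
4 [[160, 65], [356, 65], [155, 64], [361, 64]]
8 [[156, 59], [361, 59], [151, 58], [366, 58]]
12 [[151, 53], [366, 53], [146, 54], [371, 54]]
16 [[146, 48], [371, 48], [140, 49], [377, 49]]
20 [[140, 43], [376, 43], [134, 46], [383, 46]]
24 [[134, 39], [383, 39], [127, 43], [389, 43]]
28 [[127, 36], [389, 36], [120, 41], [396, 41]]
32 [[119, 33], [397, 34], [112, 41], [404, 41]]
36 [[111, 32], [405, 32], [104, 42], [412, 42]]
40 [[103, 32], [413, 33], [95, 44], [421, 44]]
44 [[93, 34], [422, 34], [86, 48], [430, 49]]
```

Call:
{"name": "jog_arm", "arguments": {
  "moves": [
    [[0,0,0.3],0,1],
    [[0,0,0.25],0,1],
    [[0,0,0],0,1]
  ]
}}

```text
time_s: 18.68
tcp_pos: [0.5343, 0.0018, 0.0572]
eef_rot: [-180.0, -0.1, -1.1]
contact_force: [-1.7, -2.4, 3.7]
gripper_width: 0.0179
gripper_force: 20.0
```

Call:
{"name": "jog_arm", "arguments": {
  "moves": [
    [[0,0,0.25],0,1],
    [[0,0,0.15],0,1],
    [[0,0,0],0,1]
  ]
}}

```text
time_s: 19.05
tcp_pos: [0.5353, 0.0018, 0.0553]
eef_rot: [180.0, -0.2, -1.0]
contact_force: [-6.9, -2.4, 22.6]
gripper_width: 0.0181
gripper_force: 20.0
```

Call:
{"name": "jog_arm", "arguments": {
  "moves": [
    [[0,0,-0.3],0,1],
    [[-0.4,0,-0.64],0,1],
    [[-0.4,0,-0.64],0,1],
    [[-0.4,0,-0.64],0,1],
    [[-0.4,0,-0.64],0,1],
    [[1.2,0,-0.75],0,1],
    [[1.6,0,-1],0,1],
    [[1.6,0,-1],0,1],
    [[1.3,0,-0.82],0,1],
    [[0.8,0,-0.5],0,1],
    [[0,0,0],0,1],
    [[0,0,0],0,1]
  ],
  "newtons": 40
}}

```text
time_s: 20.55
tcp_pos: [0.5819, 0.0006, 0.1216]
eef_rot: [180.0, 0.1, -1.1]
contact_force: [-0.8, -0.3, -2.1]
gripper_width: 0.0177
gripper_force: 40.0
```

```bash
python3 -c "
from h import *
p=grab('wrist'); pickle.dump(p,open('w10.pkl','wb')); pitch(p)
s=get_state(); print(s['eef_rot'],s['joints'].round(0))
print('head top proj',proj(p,[[.6552-.009,-.001,.1244],[.6552,-.001,.110]]).round(1))
cv2.imwrite('pics/w10.png',cv2.resize(p['pixels'][20:230,110:400],(800,579),interpolation=cv2.INTER_CUBIC))"
```

```text
mask 34765 top row 51 cols (np.int64(115), np.int64(403)) s 20.6 [0.5818 0.0006 0.1217] [ 0.4 -0.2 -1.3]
0 [[165, 72], [353, 72], [160, 70], [357, 70]]
4 [[161, 66], [357, 66], [156, 64], [362, 64]]
8 [[156, 59], [361, 60], [151, 59], [366, 59]]
12 [[151, 54], [366, 54], [146, 54], [371, 54]]
16 [[146, 49], [371, 49], [140, 50], [377, 50]]
20 [[140, 44], [377, 44], [134, 46], [383, 46]]
24 [[134, 40], [383, 40], [128, 44], [389, 44]]
28 [[127, 36], [390, 37], [120, 42], [397, 42]]
32 [[120, 34], [397, 34], [113, 41], [404, 42]]
36 [[112, 33], [405, 33], [105, 42], [412, 43]]
40 [[103, 33], [414, 33], [96, 45], [421, 45]]
44 [[94, 35], [423, 35], [86, 49], [430, 50]]
[ 1.79992730e+02  5.05447232e-02 -1.10105270e+00] [ 19.  17. -19.  -0. -54.  70.]
head top proj [[259.4 117.2]
 [259.1 101. ]]
```

View pics/w10.png

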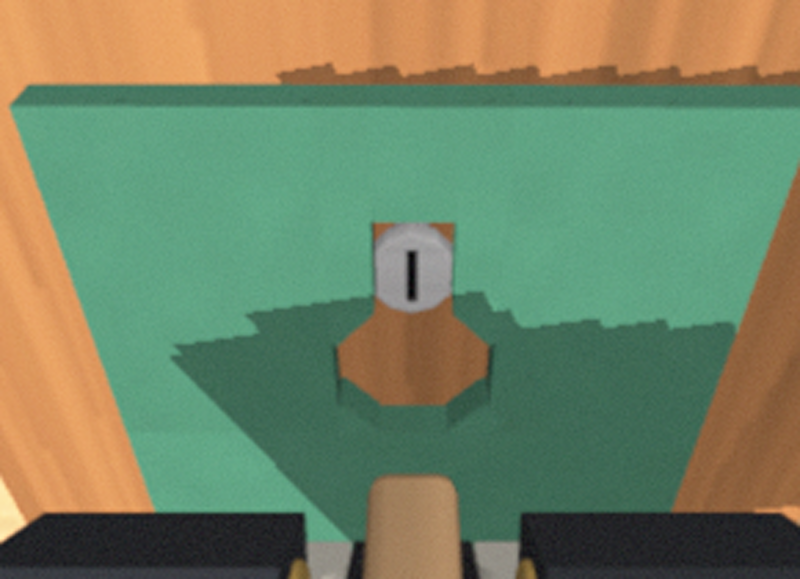

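```bash
python3 - <<'E'
from h import *
p=pickle.load(open('w10.pkl','rb')); k=800/290
obs=np.array([(12,105),(28,85),(373,223),(455,223),(337,345),(490,345)],float)/k+[110,20]
M=np.array([(.09,.055,-.025),(.09,.055,-.033),(.073,.0065,-.025),(.073,-.0065,-.025),(.0488,.014,-.025),(.0488,-.014,-.025)])
G=np.array([.5818,.0006,.1407]); psi=np.radians(-1.1)
def pts(x,M):
    t=np.radians(x[0]);Rm=R.from_euler('z',psi+np.radians(x[4])).as_matrix()@np.array([[np.cos(t),0,-np.sin(t)],[0,1,0],[np.sin(t),0,np.cos(t)]])
    return G+(M+[x[1],x[3],x[2]])@Rm.T
f=lambda x:((proj(p,pts(x,M))-obs).ravel())
for fixed in(None,32):
    g=f if fixed is None else (lambda x:f([fixed,*x[1:]]))
    r=least_squares(g,[32,0,0,0,0],x_scale=[1,.01,.01,.01,1])
    x=r.x.copy(); x[0]=x[0] if fixed is None else fixed
    print(x.round(4),r.fun.round(1))
    H=pts(x,np.array([[.043,0,-.033],[.069,0,-.033]])); o=np.array([.6552,-.001,.110])
    print('hole,seat in screw frame mm',((H-o)@slopeRot(-1.1)*1000).round(1).tolist())
E
```

```text
[ 3.44291e+01 -5.80000e-03 -3.10000e-03 -2.00000e-04 -3.57100e-01] [-0.3  1.1  0.8 -0.8 -0.6 -0.4  0.5 -0.1 -1.4 -0.1  0.9  0.3]
hole,seat in screw frame mm [[-7.3, -0.3, 30.4], [18.7, -0.4, 31.5]]
[ 3.20e+01 -4.50e-03 -4.00e-04 -6.00e-04  4.07e-02] [-0.2  0.6  1.1 -0.3 -0.9 -0.9  0.2 -0.9 -1.5  0.9  1.1  0.8]
hole,seat in screw frame mm [[-7.5, -0.3, 31.6], [18.5, -0.3, 31.6]]
```

The screw head projects within a pixel of my estimate. The green keyhole is laterally aligned and 7.5 mm too low along the slope. I move it up, then lower it along the normal.

Call:
{"name": "jog_arm", "arguments": {
  "moves": [
    [[0.64,0,-0.4],0,1],
    [[0,0,0],0,1],
    [[0.3,0,0.48],0,1],
    [[0.3,0,0.48],0,1],
    [[0.2,0,0.32],0,1],
    [[0.16,0,0.26],0,1],
    [[0.16,0,0.26],0,1],
    [[0.1,0,0.17],0,1],
    [[0,0,0],0,1]
  ]
}}

```text
time_s: 21.72
tcp_pos: [0.6011, 0.0003, 0.1062]
eef_rot: [180.0, 0.0, -1.1]
contact_force: [-1.3, 0.7, -1.4]
gripper_width: 0.0173
gripper_force: 40.0
```

```bash
python3 - <<'E'
from h import *
p=grab('wrist'); pickle.dump(p,open('w11.pkl','wb')); s=get_state(); print(s['tcp_pos'],s['contact_force'])
h=cv2.cvtColor(p['pixels'],cv2.COLOR_BGR2HSV)
g=(h[...,0]>60)&(h[...,0]<90)&(h[...,1]>60)
grey=(h[...,1]<45)&(h[...,2]>60)
o=proj(p,[[.6552-.009,-.001,.1244]])[0]; print('head exp',o)
for r in range(70,185,5): # char map of the hole area
    print(r,''.join('g' if g[r,c] else ('#' if grey[r,c] else '.') for c in range(215,305,2)))
E
```

```text
[6.01073085e-01 3.39928466e-04 1.06366913e-01] [-0.63632587 -0.60477726 -1.18582458]
head exp [259.5186198 157.1103398]
70 ggggggggggggggggggggggggggggggggggggggggggggg
75 ggggggggggggggggggggggggggggggggggggggggggggg
80 ggggggggggggggggggggggggggggggggggggggggggggg
85 ggggggggggggggggggggggggggggggggggggggggggggg
90 ggggggggggggggggggggggggggggggggggggggggggggg
95 ggggggggggggggggggggggggggggggggggggggggggggg
100 gggggggggggggggg..g..........gggggggggggggggg
105 ggggggggggggggg...............ggggggggggggggg
110 ggggggggggggggg...............ggggggggggggggg
115 ggggggggggggggg...............ggggggggggggggg
120 gggggggggggggggg..............ggggggggggggggg
125 gggggggggggggggg..............ggggggggggggggg
130 ggggggggggggggg...............ggggggggggggggg
135 gggggggggggggg......#####......gggggggggggggg
140 ggggggggggg........#######........ggggggggggg
145 ggggggggg.......#############........gggggggg
150 ggggggggg.....#################......gggggggg
155 ggggggggg.....########.########.....ggggggggg
160 gggggggggggg..########.########..gggggggggggg
165 ggggggggggggggg#######.#######ggggggggggggggg
170 gggggggggggggggggg#########gggggggggggggggggg
175 ggggggggggggggggggggggggggggggggggggggggggggg
180 ggggggggggggggggggggggggggggggggggggggggggggg
```

Call:
{"name": "jog_arm", "arguments": {
  "moves": [
    [[0.16,0,0.26],0,1],
    [[0.13,0,0.21],0,1],
    [[0.1,0,0.16],0,1],
    [[0,0,0],0,1]
  ]
}}

```text
time_s: 22.28
tcp_pos: [0.6049, 0.0002, 0.0998]
eef_rot: [180.0, 0.0, -1.1]
contact_force: [-0.3, -1.2, -1.8]
gripper_width: 0.0175
gripper_force: 40.0
```

Call:
{"name": "jog_arm", "arguments": {
  "moves": [
    [[0.08,0,0.13],0,1],
    [[0.05,0,0.09],0,1],
    [[0,0,0],0,1]
  ]
}}

```text
time_s: 22.65
tcp_pos: [0.6054, 0.0003, 0.0992]
eef_rot: [180.0, 0.0, -1.1]
contact_force: [-10.0, 2.9, 11.4]
gripper_width: 0.0175
gripper_force: 40.0
```

Call:
{"name": "jog_arm", "arguments": {
  "moves": [
    [[0,0,0],0,1],
    [[-0.34,0,0.212],0,1],
    [[-0.34,0,0.212],0,1],
    [[-0.34,0,0.212],0,1],
    [[-0.34,0,0.212],0,1],
    [[-0.34,0,0.212],0,1],
    [[-0.25,0,0.16],0,1],
    [[0,0,0],0,1]
  ],
  "newtons": 20
}}

```text
time_s: 23.65
tcp_pos: [0.5888, 0.0008, 0.0887]
eef_rot: [-180.0, -0.3, -1.0]
contact_force: [-1.8, 1.0, 16.1]
gripper_width: 0.0179
gripper_force: 20.0
```

Call:
{"name": "jog_arm", "arguments": {
  "moves": [
    [[-0.25,0,0.13],0,1],
    [[-0.25,0,0.13],0,1],
    [[0,0,0],0,1]
  ]
}}

```text
time_s: 24.02
tcp_pos: [0.5832, 0.0009, 0.0852]
eef_rot: [-180.0, -0.2, -1.0]
contact_force: [-2.8, 0.7, 11.5]
gripper_width: 0.0176
gripper_force: 20.0
```

```bash
cat > m.py <<'E'
from h import *
p=grab('wrist'); pickle.dump(p,open('w12.pkl','wb')); s=get_state(); print(s['tcp_pos'],s['contact_force'])
h=cv2.cvtColor(p['pixels'],cv2.COLOR_BGR2HSV)
g=(h[...,0]>60)&(h[...,0]<90)&(h[...,1]>60)
grey=(h[...,1]<45)&(h[...,2]>60)
o=np.array([.6552,-.001,.110]);Q=slopeRot(-1.1)
f=lambda s,n:proj(p,o+Q@np.array([s,0,n]))[0].round(0)
print('head',f(0,.017),'hung: hole centre face',f(-.026,.008),'hole top/bot',f(-.012,.008),f(-.040,.008),'slot end',f(.004,.008),'plaque top face/under',f(.021,.008),f(.021,0))
for r in range(25,170,4):
    print(r,''.join('g' if g[r,c] else ('#' if grey[r,c] else '.') for c in range(215,305,2)))
E
python3 m.py
```

```text
[0.58327312 0.000887   0.08527239] [-1.86974051  1.56557643 10.92434242]
head [260. 121.] hung: hole centre face [260. 156.] hole top/bot [260. 132.] [260. 176.] slot end [260. 101.] plaque top face/under [260.  60.] [260.  51.]
25 .............................................
29 .............................................
33 .............................................
37 .............................................
41 .............................................
45 .............................................
49 .............................................
53 ggggggggggggggggggggggggggggggggggggggggggggg
57 ggggggggggggggggggggggggggggggggggggggggggggg
61 ggggggggggggggggggggggggggggggggggggggggggggg
65 ggggggggggggggggggggggggggggggggggggggggggggg
69 ggggggggggggggggggggggggggggggggggggggggggggg
73 ggggggggggggggggggggggggggggggggggggggggggggg
77 ggggggggggggggggggggggggggggggggggggggggggggg
81 ggggggggggggggggggggggggggggggggggggggggggggg
85 ggggggggggggggggggggggggggggggggggggggggggggg
89 ggggggggggggggggggggggggggggggggggggggggggggg
93 ggggggggggggggggggggggggggggggggggg
[... 259 characters left out ...]

117 gggggggggggg##########..#########gggggggggggg
121 gggggggggggg##########..##########ggggggggggg
125 gggggggggggg##########.##########gggggggggggg
129 ggggggggggggg#########.##########gggggggggggg
133 gggggggggggggg########.########.ggggggggggggg
137 ggggggggggggg....############...ggggggggggggg
141 ggggggggggg........................gggggggggg
145 ggggggggg............................gggggggg
149 ggggggggg............................gggggggg
153 ggggggggg............................gggggggg
157 ggggggggg...........................ggggggggg
161 ggggggggggggg....................gggggggggggg
165 gggggggggggggggg..............ggggggggggggggg
169 ggggggggggggggggggggggggggggggggggggggggggggg
```

Call:
{"name": "jog_arm", "arguments": {
  "moves": [
    [[-0.25,0,0.14],0,1],
    [[-0.2,0,0.11],0,1],
    [[0,0,0],0,1]
  ]
}}

```text
time_s: 24.45
tcp_pos: [0.5817, 0.0011, 0.0842]
eef_rot: [-180.0, -0.5, -1.0]
contact_force: [3.7, -1.4, 12.5]
gripper_width: 0.0179
gripper_force: 20.0
```

Call:
{"name": "jog_arm", "arguments": {
  "moves": [
    [[-0.2,0,0.11],0,1],
    [[-0.2,0,0.11],0,1],
    [[0,0,0],0,1]
  ]
}}

```text
time_s: 24.82
tcp_pos: [0.5816, 0.0012, 0.084]
eef_rot: [-180.0, -0.9, -0.9]
contact_force: [11.8, -6.1, 15.8]
gripper_width: 0.0178
gripper_force: 20.0
```

Call:
{"name": "jog_arm", "arguments": {
  "moves": [
    [[0.25,0,-0.2],0,1],
    [[0.25,0,-0.2],0,1],
    [[0,0,0],0,1]
  ]
}}

```text
time_s: 25.2
tcp_pos: [0.5814, 0.0012, 0.0841]
eef_rot: [-180.0, -0.4, -1.1]
contact_force: [7.2, -0.2, 4.1]
gripper_width: 0.0179
gripper_force: 20.0
```

```bash
python3 m.py | head -3
```

```text
[0.58146544 0.00120502 0.08412401] [ 6.72563634 -2.09411901  3.75097695]
head [260. 116.] hung: hole centre face [260. 152.] hole top/bot [260. 128.] [260. 173.] slot end [260.  96.] plaque top face/under [261.  54.] [261.  46.]
25 .............................................
```

Call:
{"name": "jog_arm", "arguments": {
  "moves": [
    [[0,0,0],0,4.5],
    [[0,0,0],0,4.5],
    [[0,0,0],0,4.5],
    [[0,0,-1],0,4.5],
    [[0,0,-3],0,4.5],
    [[0,0,-5],0,4.5],
    [[0,0,-5],0,4.5],
    [[0,0,-5],0,4.5],
    [[0,0,-2],0,4.5],
    [[0,0,0],0,4.5],
    [[0,0,0],0,4.5]
  ]
}}

```text
time_s: 26.62
tcp_pos: [0.5777, 0.0008, 0.2917]
eef_rot: [-180.0, 0.1, -1.1]
contact_force: [0.8, 0.1, -0.2]
gripper_width: 0.0446
gripper_force: 0.0
```

```bash
python3 - <<'E'
from h import *
p=grab('wrist'); s=get_state(); print(s['time_s'],s['tcp_pos'],s['contact_force'])
h=cv2.cvtColor(p['pixels'],cv2.COLOR_BGR2HSV)
g=(h[...,0]>60)&(h[...,0]<90)&(h[...,1]>60)&(h[...,2]>30); m=comp(g,(250,100)); q=quad(m); print(q.tolist()); print(fit(p,q,slopePlaque,[.655,-.001,-1.1])); print('hung model',proj(p,slopePlaque([.6552,-.001,-1.1])).round(0).tolist())
t=grab('top'); r=comp(colmask(t,'r'),(161,237)); print(fit(t,quad(r),flat(.095,.075,.04),[.416,.319,-10]))
S=pickle.load(open('s0.pkl','rb'))['top']
for n in('vase_mid','flask_mid','bell_mid'): print(n,[x['pixel'] for x in regions_of(t,n)[:2]])
E
```

```text
26.675 [0.57758358 0.00072283 0.29125531] [ 0.43815522  0.47980247 -0.7001473 ]
[[308.0, 90.0], [296.0, 187.0], [222.0, 187.0], [210.0, 90.0]]
(array([ 6.56244354e-01, -6.92823690e-04, -1.09385697e+00]), np.float64(2.0968614408774613))
hung model [[297.0, 188.0], [310.0, 91.0], [208.0, 91.0], [222.0, 188.0]]
(array([  0.39093833,   0.38510586, -15.80426652]), np.float64(24.70289347819235))
vase_mid []
flask_mid [[308.7, 175.1]]
bell_mid [[263.9, 241.4]]
```

```bash
python3 -c "
from plant import close_job; print(close_job())"
```

```text
the job is handed in; nothing more can be done
None
```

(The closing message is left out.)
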